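# Shut the tagged stopcock in the meter box

## Task

Shut off the tagged water feed in the meter box on the worktop: with the fingertips, push the loose sliding cover all the way aside to the left along its rails, then push the valve lever that carries the round tag fully shut, a quarter turn against its stop, leaving the untagged lever open as it is. Finish by pushing the cover all the way back to the right so that the box is closed. Only push: do not lift the cover or tilt it out of its rails, and leave the things standing around the box where they are.

Things in the scene. Friction and masses are not known exactly. Their poses are not given: they have to be found in the camera images.
- box: white meter and stopcock box, screwed to the worktop, 168 (x) by 480 (y) by 80 mm high; origin at the centre of its underside, z up, y along its length to the robot's left, x away from the robot; turned up to 0.12 rad. Its left half is a closed deck (top at z = 68) with a water meter flush in it, its right half an open bay with two valves.
- bay_mouth (a point): middle of the bay's mouth, 72 mm above the worktop. The bay is 144 mm wide (x) and 223 mm long (y) inside, its floor at z = 5.
- rail_mid (a point): middle of the box at the height of its rails, 72 mm above the worktop. The tops of the two long walls are the rails that carry the cover; outside them two guides, and at both ends of the box (236 mm from this point) stops, rise to z = 80.
- cover: loose grey cover, 154 (x) by 230 (y) by 5 mm, lying on the rails with 2 mm of play to each guide; 0.3 to 0.65 kg, slides against a few newtons of friction; origin at the centre of its underside, axes as the box's. Centre at y = -121 mm of the box's frame when closed on the right stop (starts within 25 mm of that, hiding both levers), +121 when fully aside on the left stop.
- pull_bar (a point): middle of the top of the pull bar that stands across the cover's middle: 90 mm long (x), 14 mm thick (y), 20 mm high above the cover, so from 77 to 97 mm above the worktop
- lever_tagged (a joint): angle of the lever with the tag: 0 = open (pointing to the robot, along the box's -x), growing counterclockwise seen from above to 1.571 = shut, a hard stop (pointing right, along the box's -y). Starts at 0 to 0.12; stays where it is left; takes about 2.5 N at its end. So it is pushed from its left side, towards the right and round away from the robot.
- tagged_hub (a point): turning axis of the tagged valve, at the lever's mid-height, 51 mm above the worktop; x = 15, y = -72 or -164 mm in the box's frame (either place). Lever: black grip 14 mm wide, z = 46 to 56, reaching 58 mm from the axis. Tag: plain metal disc 28 mm across, 3 thick, flat on top, 44 mm from the axis. Valve and pipe below (along x, 52 mm to each side of the axis) reach z = 39.
- tagged_tip (a point): free end of the tagged lever, 58 mm from its axis, 51 mm above the worktop
- lever_plain (a joint): angle of the other, untagged lever: same size, same sense; to stay open; starts at 0 to 0.12
- plain_hub (a point): turning axis of the untagged valve, in the other of the two places, 92 mm from the tagged one's
- plain_tip (a point): free end of the untagged lever, 58 mm from its axis
- spice_0: a spice jar, 41 mm across, 105 high, dark cap, close behind the box; loose, to be left alone; origin at the centre of its underside
- spice_2: a spice jar, 41 mm across, 105 high, dark cap, close behind the box; loose, to be left alone; origin at the centre of its underside
- salt_shaker: a salt shaker, 44 mm across, 90 high, just beyond the right end of the box; loose, to be left alone; origin at the centre of its underside
- garlic: a garlic bulb, 56 mm across and high, behind the box; loose, to be left alone; origin at the centre of its underside
- jam_jar: a jam jar, 71 mm across, 110 high, to the left by the sink; loose, to be left alone; origin at the centre of its underside
- pepper_mill: a wooden pepper mill, 58 mm across, 170 high, behind to the left, beside the microwave; loose, to be left alone; origin at the centre of its underside
- mug_a: a dotted mug, 82 mm across, 91 high, to the left by the sink; loose, to be left alone; origin at the centre of its underside

How it is judged:
By the outcome, as a careful person would: the job done as asked, in the order asked, and still so for the second after the job is handed in, with the robot touching nothing.
It also fails if it takes over 59 s, if anything falls off the work surface, if the arm or the gripper's body presses on something with over 40 N, if the wrist force passes 120 N, or if a joint passes its speed limit or range.

## Robot

A 6-joint arm with a two-finger parallel gripper is mounted at the origin on a cart in front of the work surface, level with it; the furniture and walls round the work are solid. World frame = base frame: x ahead of the robot, y to its left, z up, the work surface at z = 0. Lengths are in m, angles in rad, forces in N, time in s.
With the tool pointing down it reaches from about 0.275 to 0.75 m from the base axis. Payload 10.2 kg.
Tool frame: the origin (TCP) lies at the very end of the fingers, on their centre line; the grasp point (between the pads) lies 19 mm behind it; z points along the fingers, y is the line along which they close (so a half turn about z gives the same grasp; the last joint's range is limited). The gripper opens to 88 mm and grips with 3 to 60 N. Pads are 18 mm wide; open, the fingers measure 123 mm over their backs; the gripper's body (75 mm by 187 mm) begins 45 mm behind the grasp point.
Start: joints at [0.971, 0.313, 1.498, -0, 1.331, -0.223], TCP at [0.193, 0.488, 0.239] pointing down, gripper open.
Joint ranges: [-2.94, 2.94], [-0.97, 2.17], [0.19, 2.56], [-1.23, 4.37], [0.02, 3.11], [-2.88, 2.88]. Speed limits (rad/s): [2.39, 2.39, 3.01, 3.14, 3.14, 3.14].

## Interface

Orientations are given as a unit quaternion [w, x, y, z].
In Python, from rig import get_obs, read_camera, close_job, boxes_of, outline_of gives the robot as it stands.
- The arm moves only by the shell command python3 -m jog 'ROWS' [OPENING] [FORCE]. ROWS is JSON, a list of rows, each an object of numbers: "tx", "ty", "tz": the shift along the tool's x, y, z in units of 0.4 m (1.0 is 0.4 m); "yaw": the turn about the tool's z in units of pi rad (1.0 is pi rad). In form: [{"tx": .., "ty": .., "tz": .., "yaw": ..}, ...]. A call has 1 to 5 rows; each row is the pose to reach, as a shift and turn from the pose commanded when the call began, along the tool's axes at that moment, turning the shorter way round; what a row does not reach only later rows make up. A row lasts 1/12 s, in which the tool goes at most 41.7 mm and 7.16 degrees, less where a joint would pass 70% of its speed; a pose out of reach is approached as far as the arm can. A call with a number of a shift or a turn outside -1 to 1 is refused whole. A call with a gripper value outside its range is refused whole. OPENING is the closure, from -1 (fully open) to 1 (shut), set as the call begins (- or left out, the last holds). The fingers move at their own pace and stop on an object; FORCE is the grip in N (left out, the last holds). Time passes only in rows, so rows that repeat a pose let the fingers close. It gives the time, the measured TCP pose, the force, the opening and the grip force at its end, in the units of the state.
- get_obs(): the state, without advancing time (a new reading comes with each control period).
- read_camera(name): name is "scene" or "top" or "wrist"; returns a dict with "color" (400x640x3 uint8, red, green, blue), "z_map" (400x640 float32, m along the optical axis (not along the pixel's ray), 0 where there is no reading), "camera_matrix" (3x3 intrinsics, pixels), "dist" ([k1, k2, p1, p2, k3] as OpenCV has them; the pictures are not rectified), "rvec" (rotation vector, rad) and "tvec" (3), from world to camera coordinates, as OpenCV has them. Camera axes: x right, y down, z forward; pixel columns grow to the right and rows downward; lengths in m; the calibration is good to about 2 mm. A picture is of the moment at which its call begins.
- close_job(): hands the job in; it is judged then, once.
Trained networks look in a picture, given as the dict that the camera call returned (one of the last four; its "shot" number tells which), for a name from the list of things; names that differ only in an ending like _2 or _b are one class to them, and where a whole thing is asked for, a point or a joint stands for the part that bears it (a point fixed in the world has none). Each returns a list of dicts, best first, with "confidence" (0 to 1); they miss things now and then, are a little off and sometimes report something else, mostly with a low value. They report only what shows in the picture. A call takes as long as a camera call.
- boxes_of(picture, query): "location" ([column, row] as shares, 0 to 1, of the picture: columns of its width, rows of its height, amid what is visible of it).
- outline_of(picture, query): "mask" (400x640 bool, what is visible of it) and "location" ([column, row] as shares, 0 to 1, of the picture: columns of its width, rows of its height, amid what is visible of it).
The state is a dict: "clock": time; "q": joint angles; "dq": joint speeds; "tau": joint torques, N m; "tool_pos": TCP position; "orientation": TCP orientation; "ft_force": force on the tool from outside, world axes, zero at the start; "torque": the same for the moment, N m; "gripper_width": finger opening in m; "finger_force": force on a finger pad.
Only numpy, scipy, OpenCV 4.12 (cv2) and the standard library are available. Lean on these libraries where they do the work, as an engineer would, in place of code of your own. Each camera call takes 0.05 s, during which the arm holds its last target. There are 200 camera calls.

## Working session

There is one attempt and no reset: what is moved stays moved. The work goes in short steps, Python scripts to look and compute and a shell command to move; the robot and the scene stay as the last step left them, time stands still between calls to the robot, and variables do not carry over. Pictures are saved under pics/ and viewed, at most 10 in all, crops included, and the job is handed in when it is done.

```bash
mkdir -p pics; cat > h.py <<'E'
import numpy as np, cv2
from rig import *
def cam(n):
    return read_camera(n)
def ray(p,uv):
    R=cv2.Rodrigues(np.array(p["rvec"],float))[0];t=np.array(p["tvec"],float).ravel()
    n=cv2.undistortPoints(np.array([[uv]],float),np.array(p["camera_matrix"],float),np.array(p["dist"],float))[0,0]
    return -R.T@t, R.T@np.array([n[0],n[1],1.])
def atz(p,uv,z):
    o,d=ray(p,uv); return o+d*(z-o[2])/d[2]
def cloud(p,mask=None):
    zm=p["z_map"]; m=zm>0
    if mask is not None:m&=mask
    v,u=np.nonzero(m)
    R=cv2.Rodrigues(np.array(p["rvec"],float))[0];t=np.array(p["tvec"],float).ravel()
    n=cv2.undistortPoints(np.stack([u,v],1).astype(float)[:,None],np.array(p["camera_matrix"],float),np.array(p["dist"],float))[:,0]
    z=zm[v,u]
    return (np.c_[n*z[:,None],z]-t)@R
E
python3 - <<'E'
from h import *
o=get_obs();print({k:np.round(v,3).tolist() for k,v in o.items()})
ims=[]
for c in("scene","top"):
    p=cam(c);cv2.imwrite(f"pics/{c}0.png",p["color"][...,::-1])
    for q in("box","cover","pull_bar","salt_shaker","spice_0","garlic","jam_jar","pepper_mill","mug_a"):
        for r in outline_of(p,q)[:2]:
            pc=cloud(p,r["mask"]);print(c,q,round(r["confidence"],2),np.round(np.array(r["location"])*[640,400]),np.round(np.median(pc,0),3),np.round(np.percentile(pc,2,axis=0),3),np.round(np.percentile(pc,98,axis=0),3), np.round(cv2.minAreaRect(pc[:,:2].astype(np.float32)),3) if 0 else "")
E
```

```text
{'clock': 0.0, 'q': [0.971, 0.313, 1.498, -0.0, 1.331, -0.223], 'dq': [-0.0, 0.001, 0.001, -0.002, 0.001, 0.001], 'tau': [-0.0, -40.221, -25.227, 0.069, 0.035, -0.0], 'tool_pos': [0.193, 0.488, 0.238], 'orientation': [-0.0, 0.187, 0.982, -0.001], 'ft_force': [0.332, 0.366, 0.589], 'torque': [-0.026, -0.027, -0.047], 'finger_force': 0.0, 'gripper_width': 0.088}
scene box 0.64 [305. 239.] [ 0.463 -0.029  0.068] [ 0.413 -0.318  0.004] [0.577 0.159 0.081] 
scene cover 0.87 [340. 272.] [ 0.492 -0.198  0.077] [ 0.422 -0.298  0.074] [ 0.571 -0.076  0.096] 
scene cover 0.24 [321. 185.] [0.7   0.193 0.029] [0.697 0.187 0.013] [0.704 0.2   0.057] 
scene pull_bar 0.58 [345. 272.] [ 0.492 -0.197  0.077] [ 0.423 -0.298  0.074] [ 0.572 -0.077  0.096] 
scene salt_shaker 0.92 [396. 319.] [ 0.521 -0.377  0.054] [ 0.51  -0.39   0.001] [ 0.544 -0.355  0.089] 
scene spice_0 0.66 [327. 210.] [0.608 0.031 0.086] [0.594 0.023 0.037] [0.628 0.058 0.108] 
scene spice_0 0.63 [338. 223.] [ 0.607 -0.044  0.095] [ 0.594 -0.055  0.053] [ 0.627 -0.019  0.108] 
scene garlic 0.56 [375. 264.] [ 0.619 -0.196  0.04 ] [
[... 863 characters left out ...]
 ] [ 0.509 -0.385  0.003] [ 0.545 -0.352  0.092] 
top salt_shaker 0.38 [225. 199.] [0.587 0.348 0.118] [0.557 0.318 0.012] [0.627 0.389 0.125] 
top spice_0 0.72 [348. 206.] [ 0.604 -0.033  0.104] [ 0.592 -0.052  0.018] [ 0.629 -0.014  0.11 ] 
top spice_0 0.68 [322. 208.] [0.602 0.044 0.103] [0.593 0.027 0.024] [0.626 0.061 0.11 ] 
top garlic 0.72 [388. 208.] [ 0.614 -0.182  0.038] [ 0.593 -0.21   0.001] [ 0.643 -0.161  0.051] 
top jam_jar 0.8 [225. 202.] [0.587 0.347 0.118] [0.557 0.318 0.017] [0.626 0.384 0.125] 
top pepper_mill 0.96 [276. 172.] [0.71  0.19  0.123] [0.698 0.17  0.006] [0.742 0.217 0.168] 
top mug_a 0.97 [188. 202.] [0.605 0.478 0.055] [0.565 0.434 0.022] [0.644 0.512 0.103]
```

```bash
python3 - <<'E'
from h import *
for c in("top","scene"):
    p=cam(c);pc=cloud(p)
    m=(abs(pc[:,0]-.49)<.1)&(pc[:,1]<.2)&(pc[:,1]>-.36)
    pc=pc[m]
    for n,lo,hi,x in (("cover",.074,.0795,0),("bar",.092,.1,0),("deck",.065,.070,0),("box",.06,.09,1)):
        s=pc[(pc[:,2]>lo)&(pc[:,2]<hi)]
        if n=="cover": s=s[(s[:,1]<-.05)&(abs(s[:,0]-.495)<.074)]
        r=cv2.minAreaRect(s[:,:2].astype(np.float32));print(c,n,len(s),np.round(np.r_[r[0],r[1],r[2]],3),np.round(np.median(s,0),4))
    # bar direction, cover z-plane
    s=pc[(pc[:,2]>.092)&(pc[:,2]<.1)]
    print(cv2.fitLine(s[:,:2].astype(np.float32),cv2.DIST_L2,0,.01,.01).ravel(), s.mean(0))
    # guide lines: fit front & back extreme x in y slices z>0.077 away from cover
    b=pc[(pc[:,2]>.055)&(abs(pc[:,0]-.495)<.095)]
    F=[];B=[]
    for y in np.arange(-.28,.14,.01):
        k=b[abs(b[:,1]-y)<.005]
        if len(k)>5:F.append((k[:,0].min(),y));B.append((k[:,0].max(),y))
    for L in(F,B):
        L=np.array(L);print(np.polyfit(L[:,1],L[:,0],1))
    print("y ext",np.percentile(b[:,1],[.3,99.7]))
E
```

```text
top cover 2410 [ 0.495 -0.206  0.148  0.307  0.022] [ 0.4924 -0.1927  0.0773]
top bar 125 [ 4.9600e-01 -1.8400e-01  1.3000e-02  9.0000e-02  8.9967e+01] [ 0.4941 -0.1842  0.0966]
top deck 1969 [ 0.494 -0.098  0.164  0.516  0.079] [0.4938 0.0408 0.0682]
top box 8201 [ 0.496 -0.098  0.169  0.524  0.024] [ 0.4943 -0.0741  0.0748]
[ 0.9999943  -0.00337872  0.4950269  -0.18435785] [ 0.49502687 -0.18435784  0.09653369]
[-0.00135701  0.41226528]
[-0.00142364  0.57875953]
y ext [-0.35537977  0.16237644]
scene cover 3172 [ 0.495 -0.21   0.148  0.298  0.015] [ 0.4895 -0.2039  0.077 ]
scene bar 139 [ 4.9800e-01 -1.8600e-01  1.6000e-02  9.0000e-02  8.9289e+01] [ 0.4961 -0.1883  0.0961]
scene deck 1876 [ 0.496 -0.097  0.167  0.523  0.336] [0.4905 0.0262 0.0681]
scene box 7503 [ 0.498 -0.097  0.172  0.526  0.037] [ 0.491  -0.1177  0.0757]
[ 0.9999994  -0.00108299  0.49622634 -0.18734422] [ 0.49622633 -0.18734422  0.09597858]
[-0.00185632  0.41279348]
[-0.00282614  0.58070896]
y ext [-0.317443    0.16244186]
```

View pics/top0.png

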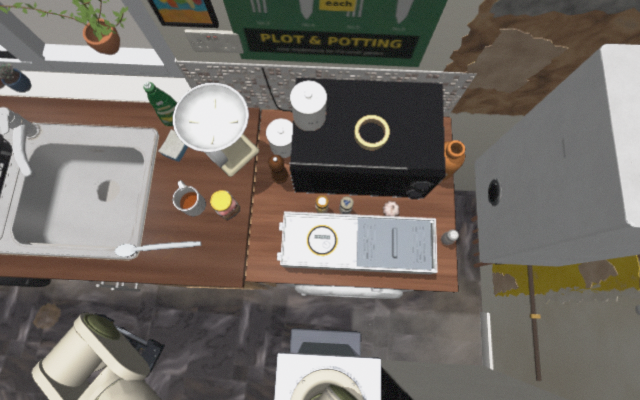

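View pics/scene0.png

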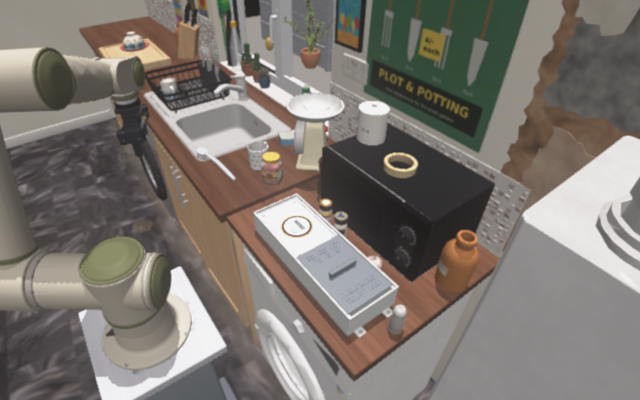

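The top and scene views agree. The box is square to the base, with yaw about 0.002 rad and its centre at about (0.496, -0.0775). The cover bar (top view about 395,243) is at (0.495, -0.185) and its top is at z = 0.097. Next I turn the tool so its closing line runs along the bar and travel over.

```bash
R='{"tx":-0.35,"ty":-0.36,"tz":0,"yaw":0.198}'; python3 -m jog '[{"tx":-0.35,"ty":-0.36,"tz":0,"yaw":0.198},{"tx":-0.35,"ty":-0.36,"tz":0,"yaw":0.198},{"tx":-0.35,"ty":-0.36,"tz":0,"yaw":0.198},{"tx":-0.35,"ty":-0.36,"tz":0,"yaw":0.198},{"tx":-0.35,"ty":-0.36,"tz":0,"yaw":0.198}]' 0; python3 -c "
from h import *
from scipy.spatial.transform import Rotation as R
o=get_obs();q=o['orientation'];M=R.from_quat(q[[1,2,3,0]] if hasattr(q,'shape') else q[1:]+q[:1]).as_matrix();print(np.round(o['tool_pos'],4));print(np.round(M,4))
d=np.array([.495,-.225,.2])-o['tool_pos'];print(M.T@d/.4, np.arctan2(M[1,1],M[0,1])/np.pi)"
```

```text
clock: 1.52
tool_pos: [0.2707, 0.3007, 0.2388]
orientation: [0.0, 0.482, 0.876, 0.0]
ft_force: [1.6, 0.4, -0.2]
gripper_width: 0.0568
finger_force: 0.0
[0.2707 0.3007 0.2388]
[[-5.360e-01  8.442e-01  4.000e-04]
 [ 8.442e-01  5.360e-01 -1.000e-04]
 [-3.000e-04  3.000e-04 -1.000e+00]]
[-1.40998824 -0.23101709  0.09730954] 0.18008223551658517
```

```bash
python3 -m jog '[{"tx":-0.5,"ty":-0.08,"tz":0,"yaw":0.18},{"tx":-0.5,"ty":-0.08,"tz":0,"yaw":0.18},{"tx":-0.5,"ty":-0.08,"tz":0,"yaw":0.18},{"tx":-0.5,"ty":-0.08,"tz":0,"yaw":0.18},{"tx":-0.5,"ty":-0.08,"tz":0,"yaw":0.18}]'; cat > st.py <<'E'
from h import *
import sys
from scipy.spatial.transform import Rotation as R
o=get_obs();q=np.array(o['orientation']);M=R.from_quat(q[[1,2,3,0]]).as_matrix();print(round(float(o['clock']),2),np.round(o['tool_pos'],4),"F",np.round(o['ft_force'],1))
t=np.array(eval(sys.argv[1]));print("units",np.round(M.T@(t-o['tool_pos'])/.4,3),"tool y ang",np.round(np.arctan2(M[1,1],M[0,1]),4))
E
python3 st.py .495,-.225,.2
```

```text
clock: 1.93
tool_pos: [0.3522, 0.115, 0.239]
orientation: [0.0, 0.707, 0.707, 0.0]
ft_force: [1.4, 1.5, -0.5]
gripper_width: 0.044
finger_force: 0.0
1.93 [0.3522 0.115  0.239 ] F [ 1.4  1.5 -0.5]
units [-0.85   0.357  0.098] tool y ang -0.0006
```

```bash
python3 -m jog '[{"tx":-0.1,"ty":0.04,"tz":0},{"tx":-0.2,"ty":0.08,"tz":0},{"tx":-0.3,"ty":0.13,"tz":0},{"tx":-0.4,"ty":0.17,"tz":0},{"tx":-0.5,"ty":0.21,"tz":0}]'; python3 -m jog '[{"tx":-0.1,"ty":0.04,"tz":0},{"tx":-0.2,"ty":0.08,"tz":0.05},{"tx":-0.3,"ty":0.12,"tz":0.1},{"tx":-0.35,"ty":0.147,"tz":0.15},{"tx":-0.35,"ty":0.147,"tz":0.15}]';python3 -m jog '[{"tx":0,"tz":0.08},{"tz":0.14},{"tz":0.14},{"tz":0.14}]'; python3 st.py .495,-.225,.083
python3 - <<'E'
from h import *
for c in("top","scene"):
    p=cam(c);pc=cloud(p)
    s=pc[(abs(pc[:,0]-.495)<.04)&(abs(pc[:,1]+.185)<.025)&(pc[:,2]>.085)&(pc[:,2]<.1)];print(c,len(s),np.round(np.percentile(s,[5,50,95],axis=0),4).tolist())
p=cam("wrist");cv2.imwrite("pics/w1.png",p["color"][...,::-1])
E
```

```text
1.93 [0.3522 0.115  0.239 ] F [ 1.4  1.5 -0.5]
units [-0.85   0.357  0.391] tool y ang -0.0006
top 113 [[0.46, -0.1906, 0.0933], [0.4968, -0.1842, 0.0967], [0.5311, -0.1783, 0.0996]]
scene 164 [[0.4581, -0.1933, 0.0864], [0.4923, -0.1897, 0.0955], [0.5291, -0.181, 0.0987]]$[0]: bad value
$[0]: bad value
$[0]: bad value
```

View pics/w1.png

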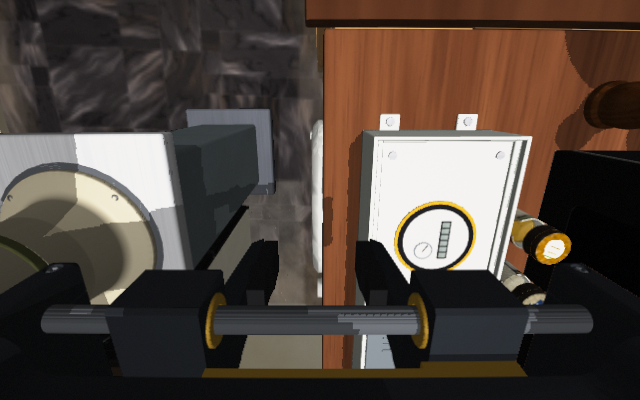

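All four keys are required, so the moves were refused and the arm has not moved. The wrist view shows only the box's left deck. I'll resend them in full.

```bash
python3 -m jog '[{"tx":-0.1,"ty":0.04,"tz":0,"yaw":0},{"tx":-0.2,"ty":0.08,"tz":0,"yaw":0},{"tx":-0.3,"ty":0.13,"tz":0,"yaw":0},{"tx":-0.4,"ty":0.17,"tz":0,"yaw":0},{"tx":-0.5,"ty":0.21,"tz":0,"yaw":0}]'; python3 -m jog '[{"tx":-0.1,"ty":0.04,"tz":0,"yaw":0},{"tx":-0.2,"ty":0.08,"tz":0.05,"yaw":0},{"tx":-0.3,"ty":0.12,"tz":0.1,"yaw":0},{"tx":-0.35,"ty":0.147,"tz":0.15,"yaw":0},{"tx":-0.35,"ty":0.147,"tz":0.15,"yaw":0}]'; python3 st.py .495,-.225,.083
```

```text
clock: 2.5
tool_pos: [0.4343, -0.0746, 0.2388]
orientation: [0.0, 0.704, 0.71, 0.0]
ft_force: [1.5, 1.4, -0.2]
gripper_width: 0.0442
finger_force: 0.0
clock: 2.92
tool_pos: [0.4938, -0.2157, 0.1734]
orientation: [-0.003, 0.705, 0.709, -0.001]
ft_force: [-0.0, 0.2, -0.1]
gripper_width: 0.0438
finger_force: 0.0
2.92 [ 0.4938 -0.2157  0.1734] F [-0.   0.2 -0.1]
units [-0.024  0.004  0.226] tool y ang 0.0057
```

```bash
python3 -m jog '[{"tx":0,"ty":0,"tz":0.07,"yaw":0},{"tx":0,"ty":0,"tz":0.14,"yaw":0},{"tx":0,"ty":0,"tz":0.19,"yaw":0},{"tx":0,"ty":0,"tz":0.22,"yaw":0},{"tx":0,"ty":0,"tz":0.22,"yaw":0}]'; python3 -m jog '[{"tx":0,"ty":0,"tz":0,"yaw":0},{"tx":0,"ty":0,"tz":0,"yaw":0}]';python3 st.py .495,-.201,.083
```

```text
clock: 3.33
tool_pos: [0.4929, -0.2113, 0.0886]
orientation: [-0.002, 0.704, 0.71, -0.0]
ft_force: [0.0, 0.7, -0.3]
gripper_width: 0.0441
finger_force: 0.0
clock: 3.5
tool_pos: [0.4942, -0.2132, 0.0919]
orientation: [0.001, 0.704, 0.71, 0.0]
ft_force: [-0.3, 0.5, 0.3]
gripper_width: 0.0444
finger_force: 0.0
3.5 [ 0.4942 -0.2132  0.0919] F [-0.3  0.5  0.3]
units [0.03  0.002 0.022] tool y ang 0.008
```

```bash
python3 -m jog '[{"tx":0,"ty":0,"tz":0.02,"yaw":0.002},{"tx":0.01,"ty":0,"tz":0.02,"yaw":0.002},{"tx":0.03,"ty":0,"tz":0.02,"yaw":0.002},{"tx":0.05,"ty":0,"tz":0.02,"yaw":0.002},{"tx":0.08,"ty":0,"tz":0.02,"yaw":0.002}]'; python3 st.py .495,.0275,.084
python3 - <<'E'
from h import *
p=cam("top");pc=cloud(p)
s=pc[(abs(pc[:,0]-.495)<.07)&(pc[:,1]<.0)&(pc[:,1]>-.36)&(pc[:,2]>.072)&(pc[:,2]<.08)]
print(np.percentile(s[:,1],[1,99]))
E
```

```text
clock: 3.92
tool_pos: [0.4933, -0.1813, 0.0829]
orientation: [0.0, 0.707, 0.707, -0.0]
ft_force: [-0.5, -2.2, 0.1]
gripper_width: 0.0442
finger_force: 0.9
3.92 [ 0.4933 -0.1813  0.0829] F [-0.5 -2.2  0.1]
units [ 0.522  0.004 -0.003] tool y ang -0.0002
[-0.31751684 -0.00476974]
```

Pushing the cover works, with about 2 N of resistance. I'll continue to the left stop.

```bash
python3 -m jog '[{"tx":0.04,"ty":0.002,"tz":0,"yaw":0},{"tx":0.08,"ty":0.002,"tz":0,"yaw":0},{"tx":0.12,"ty":0.002,"tz":0,"yaw":0},{"tx":0.16,"ty":0.002,"tz":0,"yaw":0},{"tx":0.20,"ty":0.002,"tz":0,"yaw":0}]'; python3 -m jog '[{"tx":0.04,"ty":0,"tz":0,"yaw":0},{"tx":0.08,"ty":0,"tz":0,"yaw":0},{"tx":0.12,"ty":0,"tz":0,"yaw":0},{"tx":0.15,"ty":0,"tz":0,"yaw":0},{"tx":0.18,"ty":0,"tz":0,"yaw":0}]'; python3 st.py .495,.0275,.084
```

```text
clock: 4.38
tool_pos: [0.494, -0.1007, 0.083]
orientation: [0.0, 0.707, 0.707, 0.0]
ft_force: [-0.0, -1.7, -1.1]
gripper_width: 0.0441
finger_force: 1.0
clock: 4.8
tool_pos: [0.4941, -0.0288, 0.083]
orientation: [0.0, 0.707, 0.707, 0.0]
ft_force: [-0.0, -3.2, 1.3]
gripper_width: 0.0441
finger_force: 1.4
4.8 [ 0.4941 -0.0288  0.083 ] F [-0.  -3.2  1.3]
units [ 0.141  0.002 -0.002] tool y ang 0.0008
```

```bash
python3 -m jog '[{"tx":0.03,"ty":0,"tz":0,"yaw":0},{"tx":0.06,"ty":0,"tz":0,"yaw":0},{"tx":0.08,"ty":0,"tz":0,"yaw":0},{"tx":0.10,"ty":0,"tz":0,"yaw":0},{"tx":0.12,"ty":0,"tz":0,"yaw":0}]'; python3 -m jog '[{"tx":0.005,"ty":0,"tz":0,"yaw":0},{"tx":0.01,"ty":0,"tz":0,"yaw":0},{"tx":0.015,"ty":0,"tz":0,"yaw":0},{"tx":0.02,"ty":0,"tz":0,"yaw":0},{"tx":0.025,"ty":0,"tz":0,"yaw":0}]'; python3 st.py .495,.0275,.084
```

```text
clock: 5.22
tool_pos: [0.4943, 0.0187, 0.083]
orientation: [0.0, 0.707, 0.707, 0.0]
ft_force: [0.4, -5.1, 3.3]
gripper_width: 0.044
finger_force: 2.4
clock: 5.63
tool_pos: [0.4945, 0.0273, 0.0829]
orientation: [0.001, 0.707, 0.707, -0.0]
ft_force: [1.1, -20.4, 0.6]
gripper_width: 0.0438
finger_force: 10.5
5.63 [0.4945 0.0273 0.0829] F [  1.1 -20.4   0.6]
units [ 0.001  0.001 -0.003] tool y ang 0.0002
```

```bash
python3 -m jog '[{"tx":-0.03,"ty":0,"tz":0,"yaw":0},{"tx":-0.05,"ty":0,"tz":-0.05,"yaw":0},{"tx":-0.1,"ty":0,"tz":-0.15,"yaw":0},{"tx":-0.2,"ty":0,"tz":-0.25,"yaw":0},{"tx":-0.3,"ty":0,"tz":-0.35,"yaw":0}]' 1; python3 -m jog '[{"tx":-0.1,"ty":0,"tz":-0.05,"yaw":0},{"tx":-0.2,"ty":0,"tz":-0.1,"yaw":0},{"tx":-0.3,"ty":0,"tz":-0.1,"yaw":0},{"tx":-0.4,"ty":0,"tz":-0.1,"yaw":0},{"tx":-0.4,"ty":0,"tz":-0.1,"yaw":0}]';python3 -m jog '[{"tx":0,"ty":0,"tz":0,"yaw":0},{"tx":0,"ty":0,"tz":0,"yaw":0}]'; python3 st.py .495,.0275,.084
python3 - <<'E'
from h import *
P={}
for c in("wrist","top","scene"):
    p=cam(c);cv2.imwrite(f"pics/{c}2.png",p["color"][...,::-1])
    for q in("lever_tagged","lever_plain","cover"):
        for r in outline_of(p,q)[:2]:
            pc=cloud(p,r["mask"])
            if len(pc):print(c,q,round(r["confidence"],2),np.round(np.array(r["location"])*[640,400]),len(pc),np.round(np.percentile(pc,[3,50,97],axis=0),3).tolist())
    for q in("tagged_hub","tagged_tip","plain_hub","plain_tip"):
        for r in boxes_of(p,q)[:1]: 
            uv=np.array(r["location"])*[640,400];print(c,q,round(r["confidence"],2),np.round(uv),np.round(atz(p,uv,.051),4))
E
```

```text
clock: 6.05
tool_pos: [0.4933, -0.0693, 0.2007]
orientation: [-0.001, 0.707, 0.708, 0.0]
ft_force: [0.5, -0.6, -0.2]
gripper_width: 0.0127
finger_force: 0.0
clock: 6.47
tool_pos: [0.493, -0.2345, 0.2387]
orientation: [-0.0, 0.709, 0.705, -0.0]
ft_force: [-0.4, -0.0, -0.2]
gripper_width: 0.0003
finger_force: 0.0
clock: 6.63
tool_pos: [0.4937, -0.2283, 0.2388]
orientation: [-0.001, 0.707, 0.707, 0.0]
ft_force: [0.5, 0.6, 0.3]
gripper_width: 0.0001
finger_force: 0.0
6.63 [ 0.4937 -0.2283  0.2388] F [0.5 0.6 0.3]
units [0.639 0.004 0.388] tool y ang -0.0003
wrist lever_tagged 0.56 [307. 107.] 1106 [[0.457, -0.162, 0.005], [0.48, -0.15, 0.058], [0.517, -0.138, 0.06]]
wrist lever_plain 0.83 [311. 189.] 660 [[0.458, -0.251, 0.026], [0.489, -0.242, 0.055], [0.519, -0.232, 0.06]]
wrist lever_plain 0.22 [426.   9.] 642 [[0.596, -0.054, 0.003], [0.607, -0.052, 0.042], [0.623, -0.044, 0.074]]
wrist cover 0.8 [325.   8.] 3555 [[0.428, -0.07, 0.074], [0.499, -0.062, 0.077], [0.571, -0.054, 0.078]]
wrist tagged_hub 0.88 [329. 105.] [ 0.5075 -0.147   0.051 ]
wrist tagged_tip 0.69 [299. 106.] [ 0.474
[... 272 characters left out ...]
 3531 [[0.426, -0.062, 0.074], [0.496, 0.045, 0.078], [0.569, 0.152, 0.094]]
top tagged_hub 0.83 [382. 240.] [ 0.5082 -0.1537  0.051 ]
top tagged_tip 0.46 [380. 247.] [ 0.4871 -0.1477  0.051 ]
top plain_tip 0.74 [380. 243.] [ 0.4973 -0.1474  0.051 ]
scene lever_tagged 0.52 [327. 268.] 125 [[0.456, -0.162, 0.05], [0.478, -0.151, 0.057], [0.515, -0.142, 0.062]]
scene cover 0.82 [292. 223.] 2468 [[0.425, -0.067, 0.074], [0.49, 0.037, 0.077], [0.567, 0.152, 0.095]]
scene tagged_hub 0.76 [333. 272.] [ 0.489  -0.1599  0.051 ]
scene tagged_tip 0.69 [320. 184.] [0.6988 0.1873 0.051 ]
scene plain_hub 0.57 [355. 292.] [ 0.4944 -0.2473  0.051 ]
scene plain_tip 0.44 [354. 287.] [ 0.5016 -0.2346  0.051 ]
```

View pics/wrist2.png

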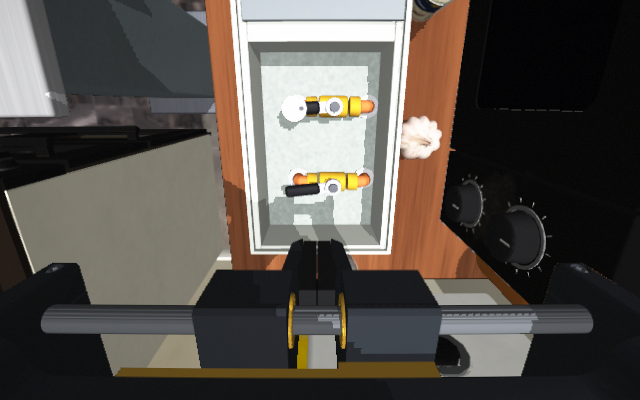

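The wrist view shows the cover fully aside. The tagged lever is the left one, with its disc at pixel (293,107) and its hub near (0.510, -0.149). The plain lever's grip is at pixel (302,189). The two views agree with the box geometry, so I'll go into the bay to the left of the tag.

```bash
python3 -m jog '[{"tx":0.1,"ty":-0.02,"tz":0,"yaw":0},{"tx":0.2,"ty":-0.05,"tz":0.05,"yaw":0},{"tx":0.29,"ty":-0.067,"tz":0.12,"yaw":0},{"tx":0.29,"ty":-0.067,"tz":0.21,"yaw":0},{"tx":0.29,"ty":-0.067,"tz":0.28,"yaw":0}]';python3 -m jog '[{"tx":0,"ty":0,"tz":0.0,"yaw":0},{"tx":0,"ty":0,"tz":0.02,"yaw":0},{"tx":0,"ty":0,"tz":0.02,"yaw":0}]'; python3 st.py .467,-.112,.048
```

```text
clock: 8.25
tool_pos: [0.4662, -0.1103, 0.1257]
orientation: [-0.0, 0.706, 0.708, -0.0]
ft_force: [-0.5, -0.4, -0.1]
gripper_width: 0.0003
finger_force: 0.0
clock: 8.5
tool_pos: [0.4677, -0.1133, 0.1199]
orientation: [0.0, 0.707, 0.707, 0.0]
ft_force: [-0.6, -0.3, 0.7]
gripper_width: 0.0003
finger_force: 0.0
8.5 [ 0.4677 -0.1133  0.1199] F [-0.6 -0.3  0.7]
units [ 0.003 -0.002  0.18 ] tool y ang -0.0004
```

```bash
python3 -m jog '[{"tx":0.003,"ty":0,"tz":0.05,"yaw":0},{"tx":0.003,"ty":0,"tz":0.1,"yaw":0},{"tx":0.003,"ty":0,"tz":0.15,"yaw":0},{"tx":0.003,"ty":0,"tz":0.177,"yaw":0},{"tx":0.003,"ty":0,"tz":0.177,"yaw":0}]';python3 -m jog '[{"tx":0,"ty":0,"tz":0.0,"yaw":0}]'; python3 st.py .467,-.1285,.048;python3 st.py .4586,-.1468,.048;python3 st.py .4616,-.1718,.048;
```

```text
clock: 8.92
tool_pos: [0.4672, -0.112, 0.0483]
orientation: [-0.0, 0.707, 0.707, -0.0]
ft_force: [-0.6, 0.4, -0.3]
gripper_width: 0.0004
finger_force: 0.0
clock: 9.0
tool_pos: [0.468, -0.1122, 0.0499]
orientation: [0.001, 0.707, 0.707, 0.0]
ft_force: [0.2, 0.4, 0.1]
gripper_width: 0.0005
finger_force: 0.0
9.0 [ 0.468  -0.1122  0.0499] F [0.2 0.4 0.1]
units [-0.041 -0.002  0.005] tool y ang -0.0003
9.0 [ 0.468  -0.1122  0.0499] F [0.2 0.4 0.1]
units [-0.086 -0.023  0.005] tool y ang -0.0003
9.0 [ 0.468  -0.1122  0.0499] F [0.2 0.4 0.1]
units [-0.149 -0.016  0.005] tool y ang -0.0003
```

```bash
python3 -m jog '[{"tx":-0.025,"ty":-0.002,"tz":0.003,"yaw":0},{"tx":-0.041,"ty":-0.004,"tz":0.003,"yaw":0},{"tx":-0.055,"ty":-0.01,"tz":0.003,"yaw":0},{"tx":-0.07,"ty":-0.017,"tz":0.003,"yaw":0},{"tx":-0.086,"ty":-0.023,"tz":0.003,"yaw":0}]';python3 -m jog '[{"tx":-0.016,"ty":0.0,"tz":0,"yaw":0},{"tx":-0.032,"ty":0,"tz":0,"yaw":0},{"tx":-0.048,"ty":0.004,"tz":0,"yaw":0},{"tx":-0.063,"ty":0.007,"tz":0,"yaw":0},{"tx":-0.063,"ty":0.007,"tz":0,"yaw":0}]'; python3 st.py .4695,-.1839,.048;python3 st.py .4815,-.1935,.048
python3 - <<'E'
from h import *
for c in("wrist","scene"):
    p=cam(c);cv2.imwrite(f"pics/{c}3.png",p["color"][...,::-1])
E
```

```text
clock: 9.42
tool_pos: [0.4583, -0.1466, 0.0481]
orientation: [0.001, 0.707, 0.707, 0.001]
ft_force: [1.4, 4.7, -0.1]
gripper_width: 0.0005
finger_force: 1.9
clock: 9.83
tool_pos: [0.461, -0.1725, 0.0475]
orientation: [0.0, 0.707, 0.707, -0.0]
ft_force: [-1.7, -0.9, 0.1]
gripper_width: 0.0003
finger_force: 0.5
9.83 [ 0.461  -0.1725  0.0475] F [-1.7 -0.9  0.1]
units [-0.028  0.021 -0.001] tool y ang -0.0006
9.83 [ 0.461  -0.1725  0.0475] F [-1.7 -0.9  0.1]
units [-0.052  0.051 -0.001] tool y ang -0.0006
```

View pics/wrist3.png

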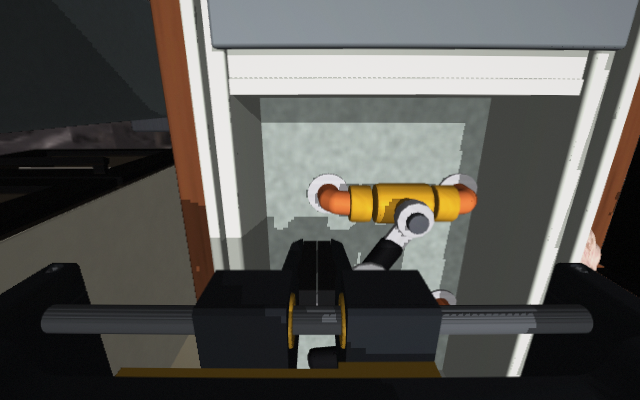

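The lever (hub at pixel 415,222) is about 50° round, with the fingers behind it. I'll finish the quarter turn.

```bash
python3 -m jog '[{"tx":-0.014,"ty":0.01,"tz":0,"yaw":0},{"tx":-0.028,"ty":0.02,"tz":0,"yaw":0},{"tx":-0.04,"ty":0.035,"tz":0,"yaw":0},{"tx":-0.05,"ty":0.048,"tz":0,"yaw":0},{"tx":-0.05,"ty":0.056,"tz":0,"yaw":0}]';python3 -m jog '[{"tx":0,"ty":0.006,"tz":0,"yaw":0},{"tx":0,"ty":0.012,"tz":0,"yaw":0},{"tx":0,"ty":0.018,"tz":0,"yaw":0}]'; python3 st.py .4815,-.1935,.048
```

```text
clock: 10.35
tool_pos: [0.484, -0.1923, 0.0475]
orientation: [0.0, 0.707, 0.707, -0.0]
ft_force: [-3.7, -3.3, -0.7]
gripper_width: 0.0
finger_force: 1.9
clock: 10.6
tool_pos: [0.4864, -0.1919, 0.047]
orientation: [-0.004, 0.706, 0.708, -0.004]
ft_force: [-40.5, -13.2, 16.7]
gripper_width: 0.0006
finger_force: 20.9
10.6 [ 0.4864 -0.1919  0.047 ] F [-40.5 -13.2  16.7]
units [-0.004 -0.012 -0.002] tool y ang 0.0019
```

Hard stop reached, with the force jumping to about 40 N. I'll back off and check.

```bash
python3 -m jog '[{"tx":0,"ty":-0.02,"tz":0,"yaw":0},{"tx":0.01,"ty":-0.06,"tz":0,"yaw":0},{"tx":0.01,"ty":-0.06,"tz":-0.06,"yaw":0},{"tx":0.01,"ty":-0.06,"tz":-0.16,"yaw":0},{"tx":0.01,"ty":-0.06,"tz":-0.26,"yaw":0}]';python3 -m jog '[{"tx":0,"ty":0.0,"tz":-0.1,"yaw":0},{"tx":-0.05,"ty":0.03,"tz":-0.2,"yaw":0},{"tx":-0.1,"ty":0.06,"tz":-0.2,"yaw":0},{"tx":-0.1,"ty":0.06,"tz":-0.2,"yaw":0},{"tx":-0.1,"ty":0.06,"tz":-0.2,"yaw":0}]'; python3 st.py .495,.12,.084
python3 - <<'E'
from h import *
p=cam("wrist");cv2.imwrite("pics/w4.png",p["color"][...,::-1])
for q in("lever_tagged","lever_plain"):
    for r in outline_of(p,q)[:1]:
        pc=cloud(p,r["mask"]);pc=pc[(pc[:,2]>.05)&(pc[:,2]<.063)]
        l=cv2.fitLine(pc[:,:2].astype(np.float32),cv2.DIST_HUBER,0,.01,.01).ravel();print(q,r["confidence"],l,np.round(np.percentile(pc,[3,50,97],axis=0),3).tolist())
p=cam("top")
r=outline_of(p,"cover")[0];pc=cloud(p,r["mask"]);print(np.percentile(pc,[1,50,99],axis=0).round(4).tolist())
E
```

```text
clock: 11.02
tool_pos: [0.4663, -0.1869, 0.1526]
orientation: [-0.001, 0.707, 0.707, 0.0]
ft_force: [1.5, -0.7, 0.2]
gripper_width: 0.0002
finger_force: 0.0
clock: 11.43
tool_pos: [0.4909, -0.2276, 0.2315]
orientation: [0.001, 0.707, 0.707, 0.0]
ft_force: [-0.3, -0.5, -0.1]
gripper_width: 0.001
finger_force: 0.0
11.43 [ 0.4909 -0.2276  0.2315] F [-0.3 -0.5 -0.1]
units [0.869 0.009 0.368] tool y ang -0.0005
lever_tagged 0.81 [ 0.01776621 -0.99984217  0.51242703 -0.16707084] [[0.502, -0.202, 0.052], [0.513, -0.177, 0.058], [0.523, -0.141, 0.06]]
lever_plain 0.91 [ 0.9930145   0.11799251  0.48974094 -0.24173357] [[0.459, -0.25, 0.051], [0.489, -0.242, 0.055], [0.519, -0.233, 0.06]]
[[0.422, -0.0677, 0.0727], [0.4958, 0.0446, 0.078], [0.5728, 0.1573, 0.0993]]
```

View pics/w4.png

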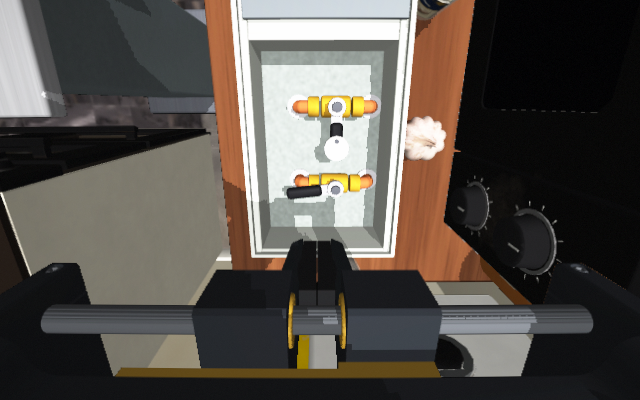

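The tagged lever is shut: its disc (336,148) is straight right of its hub (336,105). The plain lever has not moved. Next I go to the left side of the bar to close the cover.

```bash
python3 -m jog '[{"tx":0.09,"ty":0,"tz":0,"yaw":0},{"tx":0.18,"ty":0.01,"tz":0,"yaw":0},{"tx":0.27,"ty":0.01,"tz":0,"yaw":0},{"tx":0.36,"ty":0.01,"tz":0,"yaw":0},{"tx":0.45,"ty":0.01,"tz":0,"yaw":0}]' 0;python3 -m jog '[{"tx":0.09,"ty":0,"tz":0,"yaw":0},{"tx":0.18,"ty":0,"tz":0,"yaw":0},{"tx":0.27,"ty":0,"tz":0,"yaw":0},{"tx":0.34,"ty":0,"tz":0.05,"yaw":0},{"tx":0.34,"ty":0,"tz":0.1,"yaw":0}]';python3 -m jog '[{"tx":0,"ty":0,"tz":0,"yaw":0},{"tx":0,"ty":0,"tz":0,"yaw":0}]'; python3 st.py .495,.085,.083
```

```text
clock: 12.1
tool_pos: [0.4938, -0.0451, 0.2314]
orientation: [-0.0, 0.707, 0.707, -0.0]
ft_force: [0.3, 0.5, 0.5]
gripper_width: 0.0317
finger_force: 0.0
clock: 12.52
tool_pos: [0.4939, 0.0932, 0.1916]
orientation: [0.0, 0.705, 0.709, 0.001]
ft_force: [0.9, -0.1, -0.3]
gripper_width: 0.0446
finger_force: 0.0
clock: 12.68
tool_pos: [0.4939, 0.089, 0.1913]
orientation: [-0.001, 0.707, 0.707, -0.001]
ft_force: [0.9, 1.0, -0.6]
gripper_width: 0.0439
finger_force: 0.0
12.68 [0.4939 0.089  0.1913] F [ 0.9  1.  -0.6]
units [-0.01   0.003  0.271] tool y ang 0.0007
```

```bash
python3 -m jog '[{"tx":0,"ty":0,"tz":0.09,"yaw":0},{"tx":0,"ty":0.003,"tz":0.18,"yaw":0},{"tx":0,"ty":0.003,"tz":0.24,"yaw":0},{"tx":0,"ty":0.003,"tz":0.27,"yaw":0},{"tx":0,"ty":0.003,"tz":0.27,"yaw":0}]';python3 -m jog '[{"tx":-0.02,"ty":0,"tz":0,"yaw":0},{"tx":-0.05,"ty":0,"tz":0,"yaw":0},{"tx":-0.07,"ty":0,"tz":0,"yaw":0},{"tx":-0.09,"ty":0,"tz":0,"yaw":0},{"tx":-0.12,"ty":0,"tz":0,"yaw":0}]'; python3 st.py .495,-.1825,.083
```

```text
clock: 13.1
tool_pos: [0.495, 0.088, 0.0823]
orientation: [-0.001, 0.708, 0.707, -0.001]
ft_force: [-0.5, -0.5, 1.0]
gripper_width: 0.0443
finger_force: 0.0
clock: 13.52
tool_pos: [0.4962, 0.0404, 0.0848]
orientation: [0.001, 0.707, 0.707, 0.001]
ft_force: [0.4, 4.8, 3.6]
gripper_width: 0.0436
finger_force: 2.4
13.52 [0.4962 0.0404 0.0848] F [0.4 4.8 3.6]
units [-0.557 -0.003  0.004] tool y ang -0.0001
```

```bash
python3 -m jog '[{"tx":-0.04,"ty":-0.002,"tz":0.002,"yaw":0},{"tx":-0.08,"ty":-0.002,"tz":0.002,"yaw":0},{"tx":-0.12,"ty":-0.002,"tz":0.002,"yaw":0},{"tx":-0.16,"ty":-0.002,"tz":0.002,"yaw":0},{"tx":-0.20,"ty":-0.002,"tz":0.002,"yaw":0}]'; python3 -m jog '[{"tx":-0.04,"ty":0,"tz":0,"yaw":0},{"tx":-0.08,"ty":0,"tz":0,"yaw":0},{"tx":-0.12,"ty":0,"tz":0,"yaw":0},{"tx":-0.16,"ty":0,"tz":0,"yaw":0},{"tx":-0.20,"ty":0,"tz":0,"yaw":0}]'; python3 st.py .495,-.1825,.083
```

```text
clock: 13.93
tool_pos: [0.495, -0.0403, 0.0837]
orientation: [0.0, 0.707, 0.707, 0.001]
ft_force: [0.6, 4.8, 3.4]
gripper_width: 0.044
finger_force: 2.2
clock: 14.35
tool_pos: [0.4948, -0.1203, 0.0836]
orientation: [0.0, 0.707, 0.707, 0.001]
ft_force: [0.2, 4.7, 4.2]
gripper_width: 0.0442
finger_force: 2.4
14.35 [ 0.4948 -0.1203  0.0836] F [0.2 4.7 4.2]
units [-0.156  0.001  0.002] tool y ang -0.0004
```

```bash
python3 -m jog '[{"tx":-0.04,"ty":0,"tz":0,"yaw":0},{"tx":-0.07,"ty":0,"tz":0,"yaw":0},{"tx":-0.10,"ty":0,"tz":0,"yaw":0},{"tx":-0.12,"ty":0,"tz":0,"yaw":0},{"tx":-0.14,"ty":0,"tz":0,"yaw":0}]'; python3 -m jog '[{"tx":-0.006,"ty":0,"tz":0,"yaw":0},{"tx":-0.012,"ty":0,"tz":0,"yaw":0},{"tx":-0.018,"ty":0,"tz":0,"yaw":0},{"tx":-0.022,"ty":0,"tz":0,"yaw":0},{"tx":-0.026,"ty":0,"tz":0,"yaw":0}]'; python3 st.py .495,-.1825,.083
```

```text
clock: 14.77
tool_pos: [0.4948, -0.1757, 0.0829]
orientation: [-0.0, 0.707, 0.707, 0.0]
ft_force: [0.5, 4.5, 4.0]
gripper_width: 0.044
finger_force: 2.4
clock: 15.18
tool_pos: [0.4946, -0.1803, 0.0827]
orientation: [-0.004, 0.707, 0.707, 0.003]
ft_force: [1.7, 40.9, 17.9]
gripper_width: 0.0442
finger_force: 20.2
15.18 [ 0.4946 -0.1803  0.0827] F [ 1.7 40.9 17.9]
units [-0.006  0.001 -0.001] tool y ang 0.0004
```

```bash
python3 -m jog '[{"tx":0.01,"ty":0,"tz":0,"yaw":0},{"tx":0.04,"ty":0,"tz":0,"yaw":0},{"tx":0.06,"ty":0,"tz":-0.04,"yaw":0},{"tx":0.06,"ty":0,"tz":-0.14,"yaw":0},{"tx":0.06,"ty":0,"tz":-0.24,"yaw":0}]'; python3 -m jog '[{"tx":0.08,"ty":-0.05,"tz":-0.1,"yaw":0},{"tx":0.16,"ty":-0.1,"tz":-0.15,"yaw":0},{"tx":0.24,"ty":-0.15,"tz":-0.15,"yaw":0},{"tx":0.32,"ty":-0.2,"tz":-0.15,"yaw":0},{"tx":0.4,"ty":-0.25,"tz":-0.15,"yaw":0}]'; python3 st.py .495,-.1825,.083
python3 - <<'E'
from h import *
for c in("scene","top"):
    p=cam(c)
    if c=="scene":cv2.imwrite("pics/s5.png",p["color"][...,::-1])
    for q in("cover","salt_shaker","spice_0","garlic","jam_jar","pepper_mill","mug_a"):
        for r in outline_of(p,q)[:2 if q=="spice_0" else 1]:
            pc=cloud(p,r["mask"]);print(c,q,round(r["confidence"],2),np.round(np.percentile(pc,[2,50,98],axis=0),3).tolist())
    pc=cloud(p);s=pc[(abs(pc[:,0]-.495)<.04)&(abs(pc[:,1]+.2)<.06)&(pc[:,2]>.09)&(pc[:,2]<.102)];print("bar",np.round(np.mean(s,0),4))
E
```

```text
clock: 15.6
tool_pos: [0.494, -0.1604, 0.1788]
orientation: [-0.001, 0.707, 0.708, -0.001]
ft_force: [0.3, -0.1, 0.9]
gripper_width: 0.0441
finger_force: 0.0
clock: 16.02
tool_pos: [0.3937, -0.0006, 0.2389]
orientation: [0.001, 0.707, 0.707, -0.0]
ft_force: [0.5, 0.4, 0.5]
gripper_width: 0.0443
finger_force: 0.0
16.02 [ 0.3937 -0.0006  0.2389] F [0.5 0.4 0.5]
units [-0.454  0.253  0.391] tool y ang -0.0003
scene cover 0.9 [[0.423, -0.307, 0.074], [0.492, -0.208, 0.077], [0.57, -0.088, 0.096]]
scene salt_shaker 0.96 [[0.51, -0.39, 0.009], [0.52, -0.377, 0.058], [0.545, -0.358, 0.089]]
scene spice_0 0.76 [[0.594, 0.023, 0.04], [0.607, 0.032, 0.088], [0.627, 0.058, 0.108]]
scene spice_0 0.64 [[0.594, -0.055, 0.045], [0.607, -0.046, 0.093], [0.629, -0.02, 0.108]]
scene jam_jar 0.47 [[0.564, 0.317, 0.019], [0.577, 0.329, 0.031], [0.592, 0.348, 0.045]]
scene pepper_mill 0.47 [[0.698, 0.186, 0.008], [0.703, 0.196, 0.053], [0.708, 0.209, 0.15]]
bar [ 0.4939 -0.1992  0.0954]
top cover 0.79 [[0.421, -0.311, 0.073], [0.499, -0.205, 0.078], [0.57, -0.087, 0.099]]
top salt_shaker 0.73 [[0.509, -0.385, 0.002], [0.524, -0.363, 0.067], [0.545, -0.352, 0.091]]
top spice_0 0.7 [[0.593, 0.026, 0.019], [0.604, 0.044, 0.103], [0.627, 0.064, 0.11]]
top spice_0 0.59 [[0.592, -0.055, -0.0], [0.605, -0.033, 0.103], [0.652, -0.014, 0.11]]
top garlic 0.7 [[0.594, -0.21, -0.0], [0.615, -0.183, 0.037], [0.643, -0.161, 0.053]]
top jam_jar 0.84 [[0.557, 0.318, 0.019], [0.588, 0.347, 0.118], [0.628, 0.385, 0.125]]
top pepper_mill 0.66 [[0.698, 0.168, 0.0], [0.711, 0.189, 0.113], [0.75, 0.22, 0.167]]
top mug_a 0.58 [[0.564, 0.434, 0.026], [0.606, 0.478, 0.056], [0.656, 0.511, 0.103]]
bar [ 0.4937 -0.197   0.0973]
```

View pics/s5.png

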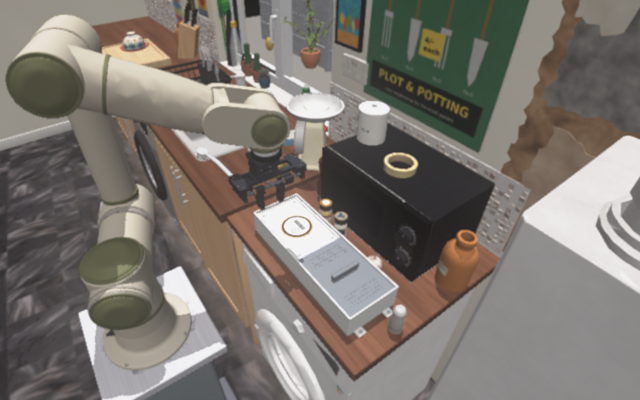

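The view shows the cover flat against the right stop (bar at pixel 345,270, y ≈ -0.198), the neighbouring things unmoved and the arm clear. I'm handing the job in.

```bash
python3 -m jog '[{"tx":0,"ty":0,"tz":0,"yaw":0},{"tx":0,"ty":0,"tz":0,"yaw":0}]'; python3 -c "
from rig import close_job
print(close_job())"
```

```text
clock: 16.98
tool_pos: [0.395, -0.0019, 0.2387]
orientation: [0.0, 0.707, 0.707, -0.0]
ft_force: [-0.1, 0.1, -0.8]
gripper_width: 0.044
finger_force: 0.0
the job is handed in; nothing more can be done
None
```

The job is handed in at about 17 s: the tagged lever is shut against its stop, the untagged one is still open, the cover is pushed back to its right stop, and everything I could measure around the box stayed in place.

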